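Show where the round reference block belongs

TASK

Show the new operator where the round steel reference block is put away: point down at the middle of that block with the fingertips about 2 cm above it and stay there for two seconds, raise the hand at least 15 cm above the table, then point in the same way for two seconds at the middle of the seat whose pocket the block fits, and raise the hand again as high to finish. Touch, move or lift nothing, neither blocks nor seats nor the things beside them, and do not bring the fingertips down over any other block, specimen or seat.

Things in the scene. Friction and masses are not known exactly. Their poses are not given: they have to be found in the camera images.
- round_block: round bare-steel hardness reference block lying flat and loose on the table, a disc of 52 mm diameter and 12 mm thick; origin at the centre of its underside, z up. It lies right of the row of seats and of the long grey specimen rack that is fixed on the table (empty, with several small pockets; no part of this job), in a loose group with the oblong block and the specimen, in any order
- round_block_top (a point): centre of the top face of the round block (12 mm above the table), z up: the first point to show
- oblong_block: rectangular bare-steel reference block, 35 x 60 x 10 mm (x, y, z), loose, in the group on the right; origin at the centre of its underside. Not to be shown or touched
- oblong_block_top (a point): centre of the top face of the oblong block, 10 mm above the table
- specimen: small round moulded specimen, 30 mm diameter and 18 mm high, loose, in the group on the right; origin at the centre of its underside. Not to be shown or touched
- specimen_top (a point): centre of the top face of the specimen, 18 mm above the table
- seat_round: fixed storage seat, one of three in a row across the table on the robot's side of the specimen rack: a grey plastic plate 80 x 80 x 14 mm with a round pocket of 54 mm diameter, 9 mm deep, in its middle; origin at the centre of its underside, z up. This is the seat that the round block fits. The three seats have one outer size and stand in any order
- seat_round_hole0 (a point): centre of the mouth of the round 54 mm pocket, level with the plate's top (14 mm above the table), z up: the second point to show, at this height, not at the pocket's floor
- seat_oblong: fixed seat like the other, with a rectangular pocket of 37 x 62 mm for the oblong block; origin at the centre of its underside. Not to be shown or touched
- seat_oblong_hole0 (a point): centre of the mouth of the rectangular pocket, 14 mm above the table
- seat_small: fixed seat like the other, with a small round pocket of 32 mm diameter for the specimen (too small for the round block); origin at the centre of its underside. Not to be shown or touched
- seat_small_hole0 (a point): centre of the mouth of the small round pocket, 14 mm above the table
- magnifier: black stand loupe, 36 mm diameter and 36 mm high, loose, beyond the specimen rack; origin at the centre of its underside. Not to be touched
- memory_stick: memory stick, 17 x 50 x 8 mm, lying loose to the left of the specimen rack; origin at the centre of its underside. Not to be touched

How it is judged:
By the outcome, as a careful person would: the job done as asked, in the order asked, and still so for the second after the job is handed in, with the robot touching nothing.
It also fails if it takes over 48 s, if anything falls off the work surface, if the arm or the gripper's body presses on something with over 40 N, if the wrist force passes 120 N, or if a joint passes its speed limit or range.

ROBOT

A 6-joint arm with a two-finger parallel gripper is mounted at the origin on a cart in front of the work surface, level with it; the furniture and walls round the work are solid. World frame = base frame: x ahead of the robot, y to its left, z up, the work surface at z = 0. Lengths are in m, angles in rad, forces in N, time in s.
With the tool pointing down it reaches from about 0.375 to 0.975 m from the base axis. Payload 3.8 kg.
Tool frame: the origin (TCP) lies on the centre line of the jaws, within the pads' length; the fingertips stand 17 mm ahead of it and the grasp point (between the pads) lies 2 mm behind it (bot.tip_extent is the distance from the TCP to the fingertips, in m); z points along the fingers, y is the line along which they close (so a half turn about z gives the same grasp; the last joint's range is limited). The gripper opens to 85 mm and grips with 20 to 120 N. Pads are 22 mm wide; open, the fingers measure 114 mm over their backs; the gripper's body (76 mm by 85 mm) begins 54 mm behind the grasp point. The pads swing forward as they close: fully open they stand 13 mm farther back than shut.
Start: joints at [-1.22, 0.264, 1.604, -0, 1.274, -0.037], TCP at [0.255, -0.625, 0.248] pointing down, gripper open.
Joint ranges: [-2.63, 2.63], [-0.94, 2.18], [0.31, 2.57], [-1.31, 4.45], [0, 2.66], [-2.55, 2.55]. Speed limits (rad/s): [2.57, 2.57, 3.14, 3.14, 3.14, 3.14].

INTERFACE

Orientations are given as a rotation vector (axis times angle).
In Python, from workcell import readout, read_camera, finish_job, bot gives the robot as it stands.
- The arm moves only by the tool jog_arm, never from a script. Its argument "deltas" is one flat list of numbers, 7 for each row, row after row: the shift along the tool's x, y, z in m, then the turn, a rotation vector about the tool's x, y, z in degrees, then the gripper command: -1 is shut, 1 is fully open, values between are in proportion. A call has 1 to 8 rows; each row is the pose to reach, as a shift and turn from the pose commanded when the call began, along the tool's axes at that moment; what a row does not reach only later rows make up. A row lasts 1/10 s, in which the tool goes at most 50 mm and 8.59 degrees, less where a joint would pass 70% of its speed; a pose out of reach is approached as far as the arm can. A call with a gripper value outside its range is refused whole. The fingers move at their own pace and stop on an object; "squeeze" is the grip in N (left out, the last holds). Time passes only in rows, so rows that repeat a pose let the fingers close. It gives the time, the measured TCP pose, the force, the opening and the grip force at its end, in the units of the state.
- readout.read_state(): the state, without advancing time (a new reading comes with each control period).
- read_camera(name): name is "scene" or "top" or "wrist"; returns a dict with "color" (480x640x3 uint8, blue, green, red), "fx", "fy", "cx", "cy" (pixels), "origin" and "attitude" of the camera in the world. Camera axes: x right, y down, z forward; pixel columns grow to the right and rows downward; lengths in m; the calibration is good to about 2 mm. A picture is of the moment at which its call begins. There is no depth.
- finish_job(): hands the job in; it is judged then, once.
The state is a dict: "time": time; "q": joint angles; "joint_vel": joint speeds; "joint_torque": joint torques, N m; "tool_pos": TCP position; "tcp_rot": TCP orientation; "wrist_force": force on the tool from outside, world axes, zero at the start; "torque": the same for the moment, N m; "width": opening from 0.0 (shut) to 1.0 (fully open); "grip_force": force on a finger pad.
Only numpy, scipy, OpenCV 4.12 (cv2) and the standard library are available. Lean on these libraries where they do the work, as an engineer would, in place of code of your own. Each camera call takes 0.05 s, during which the arm holds its last target. There are 200 camera calls.

## Working session

There is one attempt and no reset: what is moved stays moved. The work goes in short steps, Python scripts to look and compute and a tool call to move; the robot and the scene stay as the last step left them, time stands still between calls to the robot, and variables do not carry over. Pictures are saved under pics/ and viewed, at most 10 in all, crops included, and the job is handed in when it is done.

Besides the shell and the picture viewer there is one more tool, called as name(argument=value, ...) on one line, values as JSON. jog_arm: Moves the arm, as the interface text tells. Its arguments: {"type":"object","properties":{"deltas":{"type":"array"},"squeeze":{"type":"number"}},"required":["deltas"]}

```bash
mkdir -p pics
python3 - <<'E'
from workcell import readout, read_camera, bot
import cv2,numpy as np
for n in("top","scene"):
    c=read_camera(n); cv2.imwrite(f"pics/{n}0.png",c["color"]); print(n,c["fx"],c["cx"],c["cy"],np.round(c["origin"],3),np.round(c["attitude"],3))
s=readout.read_state();print(s["time"],s["tool_pos"],s["tcp_rot"],s["width"],bot.tip_extent)
E
```

```text
top 527.226106777452 321.12839106220275 248.61417369833265 [ 0.355 -0.121  1.185] [-2.128  2.136 -0.204]
scene 435.78448424582956 320.56217364062394 241.44545555698244 [0.226 0.504 0.582] [-0.619  2.55  -1.252]
0.1 [ 0.25503349 -0.62429836  0.24707141] [-3.08072099e+00 -6.04932085e-01  5.06256970e-04] 0.997550399646768 0.017
```

View pics/top0.png

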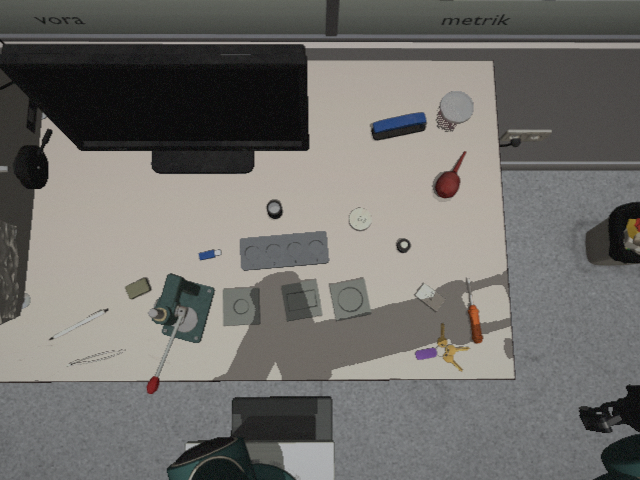

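The top view shows the seats at about (241,306), (302,299) and (350,298). The right-hand group is a disc at (360,218), a small dark-rimmed specimen at (403,245) and an oblong at (428,294). I'll zoom in to check these.

Run:
```python
import cv2
a=cv2.imread("pics/top0.png")[195:345,215:455]
cv2.imwrite("pics/z0.png",cv2.resize(cv2.convertScaleAbs(a,alpha=1.2,beta=10),None,fx=3.3,fy=3.3,interpolation=cv2.INTER_CUBIC))
```

```text
(no output)
```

View pics/z0.png

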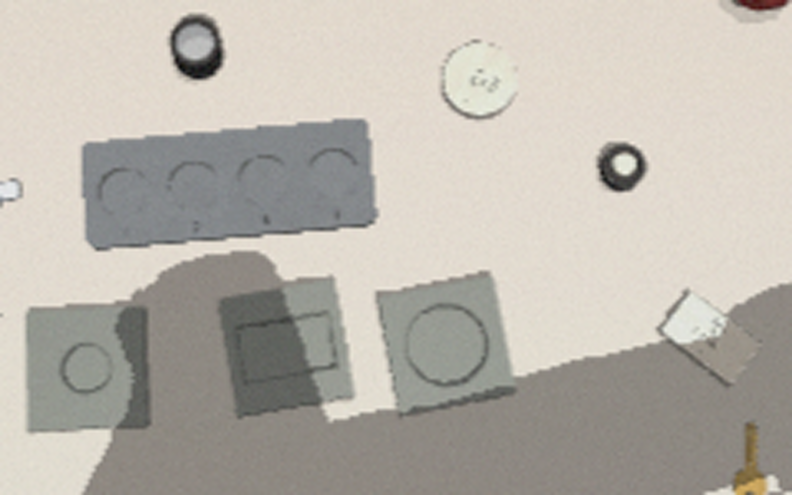

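View pics/scene0.png

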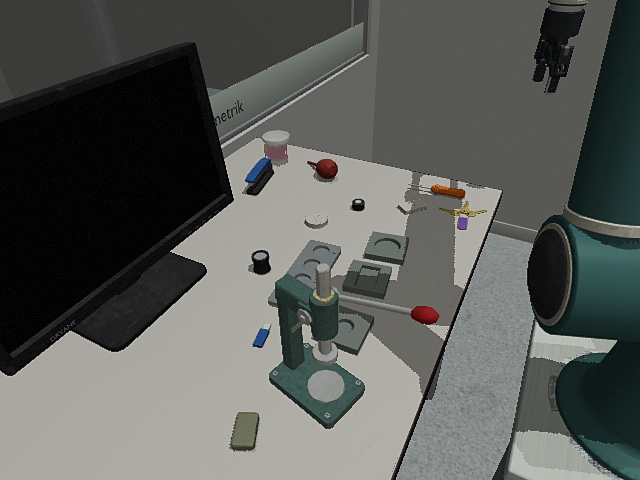

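The scene view agrees with the top view. The pale disc is at crop (479,79), which is full-image (360,219), and the large round pocket is at crop (447,344), which is full-image (350.5,299). Next I'll measure both with masks and rays and check their sizes.

```bash
cat > h.py <<'E'
import numpy as np,cv2
from scipy.spatial.transform import Rotation as R
def ray(c,u,v,z):
    o=np.array(c["origin"]);A=np.array(c["attitude"]);M=R.from_rotvec(A).as_matrix()
    d=M@[(u-c["cx"])/c["fx"],(v-c["cy"])/c["fy"],1]
    return o+d*(z-o[2])/d[2]
E
python3 - <<'E'
from h import *
from workcell import read_camera,readout,bot
c=read_camera("top");im=c["color"]
g=cv2.cvtColor(im,cv2.COLOR_BGR2GRAY)
def circ(x,y,r,z,block):
    w=int(r*(1.5 if block else 1.25));x0,y0=x-w,y-w;k=6
    p=cv2.resize(im[y0:y+w+1,x0:x+w+1],None,fx=k,fy=k,interpolation=cv2.INTER_CUBIC)
    if block: # disc is less red than the table
        m=p[...,2].astype(int)-p[...,0]; m=np.clip(m*4+100,0,255).astype(np.uint8)
    else:
        m=cv2.cvtColor(p,cv2.COLOR_BGR2GRAY)
    m=cv2.GaussianBlur(m,(7,7),0)
    t,b=cv2.threshold(m,0,255,cv2.THRESH_BINARY_INV+cv2.THRESH_OTSU)
    cs,_=cv2.findContours(b,cv2.RETR_EXTERNAL,cv2.CHAIN_APPROX_NONE)
    q=max(cs,key=lambda a:cv2.minEnclosingCircle(a)[1])
    (a,bb),(d1,d2),_=cv2.fitEllipse(cv2.convexHull(q)); u,v=x0+(a+.5)/k-.5,y0+(bb+.5)/k-.5
    P=ray(c,u,v,z);s=np.linalg.norm(ray(c,u+1,v,z)-P)*1000
    print(block,round(u,1),round(v,1),P.round(4),"diam mm",round(d1/k*s,1),round(d2/k*s,1))
circ(360,219,12,.012,True); circ(350,299,12,.014,False)
for n,u,v,z in(("block",360.15,218.9,.012),("pocket",350.5,299.2,.014),("spec",403.5,245,.018),("obl",430,297,.01),("seatobl",302,300.5,.014)): print(n,ray(c,u,v,z).round(3))
print([(a,getattr(bot,a)) for a in dir(bot) if a[0]!="_"]);print(readout.read_state()["q"])
E
```

```text
True 359.5 219.2 [ 0.6364 -0.2221  0.012 ] diam mm 54.0 56.3
False 349.9 299.1 [ 0.4537 -0.1974  0.014 ] diam mm 56.9 58.0
block [ 0.637 -0.224  0.012]
pocket [ 0.453 -0.199  0.014]
spec [ 0.575 -0.32   0.018]
obl [ 0.458 -0.377  0.01 ]
seatobl [ 0.451 -0.091  0.014]
[('MotionError', <class 'workcell.MotionError'>), ('tip_extent', 0.017)]
[-1.21993501e+00  2.64603525e-01  1.60506429e+00  3.07122123e-05
  1.27368103e+00 -3.68787344e-02]
```

Both measurements fit the given sizes to within a few mm: block at (0.637, -0.223), pocket at (0.453, -0.198). I'll move at height and shut the fingers on the way.

jog_arm(deltas=[0.03,-0.014,0,0,0,0,-1,0.068,-0.03,0,0,0,0,-1,0.108,-0.048,0,0,0,0,-1,0.148,-0.066,0,0,0,0,-1,0.188,-0.084,0,0,0,0,-1,0.228,-0.102,0,0,0,0,-1,0.266,-0.119,0,0,0,0,-1,0.303,-0.136,0,0,0,0,-1])

```text
time: 0.95
tool_pos: [0.4852, -0.3827, 0.248]
tcp_rot: [-3.082, -0.606, 0.0]
wrist_force: [0.2, -0.6, -0.5]
width: -0.003
grip_force: 0.0
```

jog_arm(deltas=[0.04,-0.018,0,0,0,0,-1,0.08,-0.036,0,0,0,0,-1,0.12,-0.054,0,0,0,0,-1,0.15,-0.067,0,0,0,0,-1,0.175,-0.079,0,0,0,0,-1,0.195,-0.088,0,0,0,0,-1,0.202,-0.091,0,0,0,0,-1,0.202,-0.091,0,0,0,0,-1])

```text
time: 1.75
tool_pos: [0.6372, -0.2231, 0.2478]
tcp_rot: [-3.082, -0.608, 0.001]
wrist_force: [-1.0, -0.6, -0.4]
width: -0.002
grip_force: 0.0
```

```bash
cat > w.py <<'E'
import sys
from h import *
from workcell import read_camera,readout
s=readout.read_state();p=np.array(s["tool_pos"]);M=R.from_rotvec(s["tcp_rot"]).as_matrix()
print(round(s["time"],2),p.round(4),M.round(3).tolist(),round(s["width"],2))
for n,P in(("block",[.637,-.223,.012]),("pocket",[.453,-.198,.014])):print(n,"tool delta to pointing",(M.T@(np.array(P)+[0,0,.037]-p)).round(4))
n=sys.argv[1]
c=read_camera("wrist");cv2.imwrite(f"pics/w{n}.png",c["color"]);d=read_camera("scene");cv2.imwrite(f"pics/s{n}.png",d["color"])
def proj(c,P):
    q=R.from_rotvec(c["attitude"]).inv().apply(np.array(P)-c["origin"]);return (q[0]/q[2]*c["fx"]+c["cx"]).round(1),(q[1]/q[2]*c["fy"]+c["cy"]).round(1)
for n_,P in(("block",[.637,-.223,.012]),("pocket",[.453,-.198,.014]),("tip",p+M[:,2]*.017),("tcp",p)):print(n_,"wrist",proj(c,P),"scene",proj(d,P))
W=c["color"];S=cv2.resize(d["color"][100:340,200:480],None,fx=1.5,fy=1.5)
o=np.zeros((480,800,3),np.uint8);W2=cv2.resize(W,(400,300));o[:300,:400]=W2
u,v=proj(d,p);u,v=int(np.clip(u,66,573)),int(np.clip(v,66,413));o[:396,400:796]=cv2.resize(d["color"][v-66:v+66,u-66:u+66],None,fx=3,fy=3);print("scene crop origin",u-66,v-66)
cv2.imwrite(f"pics/m{n}.png",o)
E
python3 w.py 1
```

```text
1.75 [ 0.6372 -0.2231  0.2478] [[0.925, 0.38, -0.001], [0.38, -0.925, 0.0], [-0.001, -0.0, -1.0]] -0.0
block tool delta to pointing [ 0.     -0.      0.1988]
pocket tool delta to pointing [-0.1607 -0.093   0.1969]
block wrist (np.float64(319.3), np.float64(202.3)) scene (np.float64(316.4), np.float64(218.1))
pocket wrist (np.float64(242.5), np.float64(332.9)) scene (np.float64(387.4), np.float64(244.9))
tip wrist (np.float64(319.4), np.float64(307.8)) scene (np.float64(313.3), np.float64(128.1))
tcp wrist (np.float64(319.5), np.float64(328.4)) scene (np.float64(313.0), np.float64(120.0))
scene crop origin 247 54
```

View pics/m1.png

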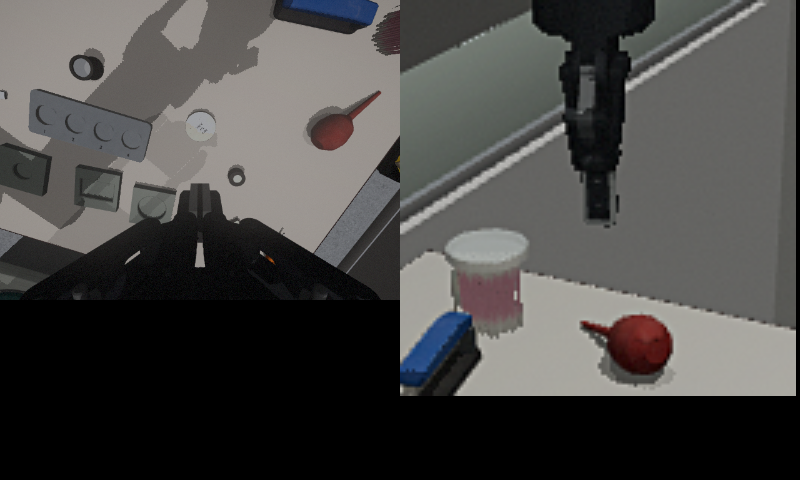

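The wrist view shows the disc at about (321,200) against a predicted (319,202). The pocket also matches its prediction. In the scene view the shut fingertips sit at (313.7,128.7) against a predicted (313.3,128.1), so the tip length is right. I'll descend and hold.

jog_arm(deltas=[0,0,0.03,0,0,0,-1,0,0,0.07,0,0,0,-1,0,0,0.11,0,0,0,-1,0,0,0.145,0,0,0,-1,0,0,0.172,0,0,0,-1,0,0,0.19,0,0,0,-1,0,0,0.199,0,0,0,-1,0,0,0.199,0,0,0,-1])

```text
time: 2.65
tool_pos: [0.636, -0.2242, 0.0483]
tcp_rot: [-3.082, -0.604, 0.003]
wrist_force: [0.0, 0.0, 0.0]
width: 0.001
grip_force: 0.0
```

```bash
python3 w.py 2
```

```text
2.65 [ 0.636  -0.2242  0.0483] [[0.926, 0.377, -0.002], [0.377, -0.926, 0.001], [-0.001, -0.001, -1.0]] 0.0
block tool delta to pointing [ 0.0014 -0.0007 -0.0007]
pocket tool delta to pointing [-0.1596 -0.0933 -0.0023]
block wrist (np.float64(318.1), np.float64(286.3)) scene (np.float64(316.4), np.float64(218.1))
pocket wrist (np.float64(179.6), np.float64(504.8)) scene (np.float64(387.4), np.float64(244.9))
tip wrist (np.float64(319.4), np.float64(307.8)) scene (np.float64(316.8), np.float64(210.9))
tcp wrist (np.float64(319.4), np.float64(328.3)) scene (np.float64(316.6), np.float64(204.7))
scene crop origin 250 138
```

View pics/m2.png

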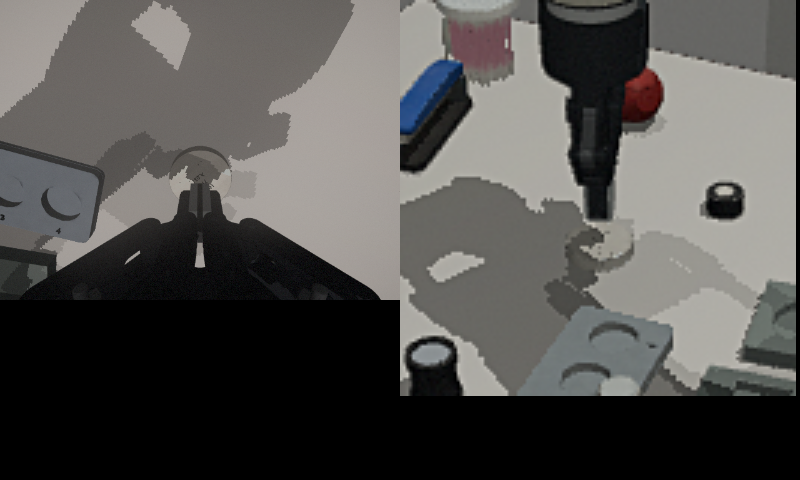

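The fingertips are just above the disc. The wrist view puts the disc centre at (321.6,281), about 3 mm further ahead and 1 mm right, so I'll nudge there and hold.

jog_arm(deltas=[0.003,0.001,0,0,0,0,-1,0.003,0.001,0,0,0,0,-1,0.003,0.001,0,0,0,0,-1,0.003,0.001,0,0,0,0,-1,0.003,0.001,0,0,0,0,-1,0.003,0.001,0,0,0,0,-1,0.003,0.001,0,0,0,0,-1,0.003,0.001,0,0,0,0,-1])

```text
time: 3.55
tool_pos: [0.64, -0.2235, 0.0492]
tcp_rot: [-3.083, -0.605, 0.0]
wrist_force: [-0.1, -0.0, -0.1]
width: 0.002
grip_force: 0.0
```

jog_arm(deltas=[0,0,0,0,0,0,-1,0,0,0,0,0,0,-1,0,0,0,0,0,0,-1,0,0,0,0,0,0,-1,0,0,0,0,0,0,-1,0,0,0,0,0,0,-1,0,0,0,0,0,0,-1,0,0,0,0,0,0,-1])

```text
time: 4.35
tool_pos: [0.6401, -0.2235, 0.0493]
tcp_rot: [3.083, 0.605, 0.0]
wrist_force: [-0.2, -0.6, 0.5]
width: -0.003
grip_force: 0.0
```

jog_arm(deltas=[0,0,0,0,0,0,-1,0,0,0,0,0,0,-1,0,0,0,0,0,0,-1,0,0,0,0,0,0,-1,0,0,0,0,0,0,-1,0,0,0,0,0,0,-1,0,0,0,0,0,0,-1,0,0,0,0,0,0,-1])

```text
time: 5.15
tool_pos: [0.6401, -0.2236, 0.0493]
tcp_rot: [-3.083, -0.605, -0.0]
wrist_force: [-0.7, 0.9, 0.1]
width: 0.002
grip_force: 0.0
```

jog_arm(deltas=[0,0,0,0,0,0,-1,0,0,0,0,0,0,-1,0,0,0,0,0,0,-1,0,0,0,0,0,0,-1,0,0,0,0,0,0,-1,0,0,0,0,0,0,-1,0,0,0,0,0,0,-1,0,0,0,0,0,0,-1])

```text
time: 5.95
tool_pos: [0.6401, -0.2236, 0.0493]
tcp_rot: [-3.083, -0.605, 0.0]
wrist_force: [-0.5, 0.2, -0.4]
width: 0.001
grip_force: 0.0
```

jog_arm(deltas=[0,0,-0.02,0,0,0,-1,0,0,-0.055,0,0,0,-1,0,0,-0.095,0,0,0,-1,0,0,-0.135,0,0,0,-1,0,0,-0.17,0,0,0,-1,0,0,-0.19,0,0,0,-1,0,0,-0.199,0,0,0,-1,0,0,-0.199,0,0,0,-1])

```text
time: 6.75
tool_pos: [0.6408, -0.2238, 0.2499]
tcp_rot: [3.081, 0.605, 0.004]
wrist_force: [-0.2, -0.3, -0.6]
width: -0.003
grip_force: 0.0
```

jog_arm(deltas=[-0.015,-0.009,0,0,0,0,-1,-0.045,-0.026,0,0,0,0,-1,-0.08,-0.046,0,0,0,0,-1,-0.115,-0.067,0,0,0,0,-1,-0.14,-0.081,0,0,0,0,-1,-0.157,-0.091,0,0,0,0,-1,-0.163,-0.095,0,0,0,0,-1,-0.163,-0.095,0,0,0,0,-1])

```text
time: 7.55
tool_pos: [0.4522, -0.1968, 0.2469]
tcp_rot: [-3.082, -0.604, 0.003]
wrist_force: [1.3, 0.6, 0.9]
width: -0.001
grip_force: 0.0
```

```bash
python3 w.py 3
```

```text
7.55 [ 0.4522 -0.1968  0.2469] [[0.926, 0.378, -0.002], [0.378, -0.926, 0.001], [-0.001, -0.002, -1.0]] -0.0
block tool delta to pointing [0.1615 0.0944 0.1975]
pocket tool delta to pointing [0.0006 0.0017 0.1959]
block wrist (np.float64(423.3), np.float64(28.3)) scene (np.float64(316.4), np.float64(218.1))
pocket wrist (np.float64(321.0), np.float64(202.4)) scene (np.float64(387.4), np.float64(244.9))
tip wrist (np.float64(319.4), np.float64(307.8)) scene (np.float64(396.1), np.float64(151.1))
tcp wrist (np.float64(319.4), np.float64(328.3)) scene (np.float64(396.8), np.float64(142.4))
scene crop origin 330 76
```

View pics/w3.png

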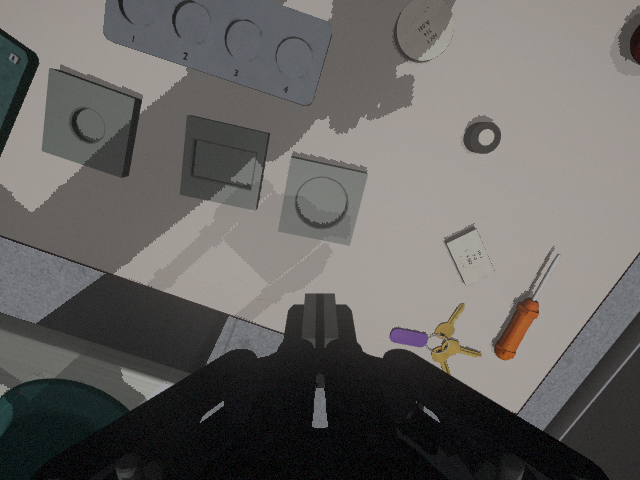

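The pocket centre shows at (322,202) against a predicted (321,202), so it needs no correction. I'll descend and hold.

jog_arm(deltas=[0,0,0.02,0,0,0,-1,0,0,0.06,0,0,0,-1,0,0,0.1,0,0,0,-1,0,0,0.14,0,0,0,-1,0,0,0.17,0,0,0,-1,0,0,0.188,0,0,0,-1,0,0,0.197,0,0,0,-1,0,0,0.197,0,0,0,-1])

```text
time: 8.45
tool_pos: [0.453, -0.1968, 0.0497]
tcp_rot: [-3.081, -0.605, 0.004]
wrist_force: [-0.8, 0.2, 0.5]
width: 0.0
grip_force: 0.0
```

jog_arm(deltas=[0,0,0,0,0,0,-1,0,0,0,0,0,0,-1,0,0,0,0,0,0,-1,0,0,0,0,0,0,-1,0,0,0,0,0,0,-1,0,0,0,0,0,0,-1,0,0,0,0,0,0,-1,0,0,0,0,0,0,-1])

```text
time: 9.25
tool_pos: [0.4532, -0.1972, 0.0513]
tcp_rot: [-3.083, -0.605, 0.0]
wrist_force: [0.1, 0.1, -0.3]
width: 0.0
grip_force: 0.0
```

```bash
python3 w.py 4
```

```text
9.25 [ 0.4532 -0.1972  0.0513] [[0.926, 0.378, -0.0], [0.378, -0.926, 0.0], [-0.0, -0.0, -1.0]] 0.0
block tool delta to pointing [0.1604 0.0933 0.0023]
pocket tool delta to pointing [-0.0005  0.0006  0.0003]
block wrist (np.float64(565.5), np.float64(-95.0)) scene (np.float64(316.4), np.float64(218.1))
pocket wrist (np.float64(320.6), np.float64(288.7)) scene (np.float64(387.4), np.float64(244.9))
tip wrist (np.float64(319.4), np.float64(307.8)) scene (np.float64(387.9), np.float64(237.4))
tcp wrist (np.float64(319.4), np.float64(328.4)) scene (np.float64(388.5), np.float64(230.8))
scene crop origin 322 164
```

View pics/m4.png

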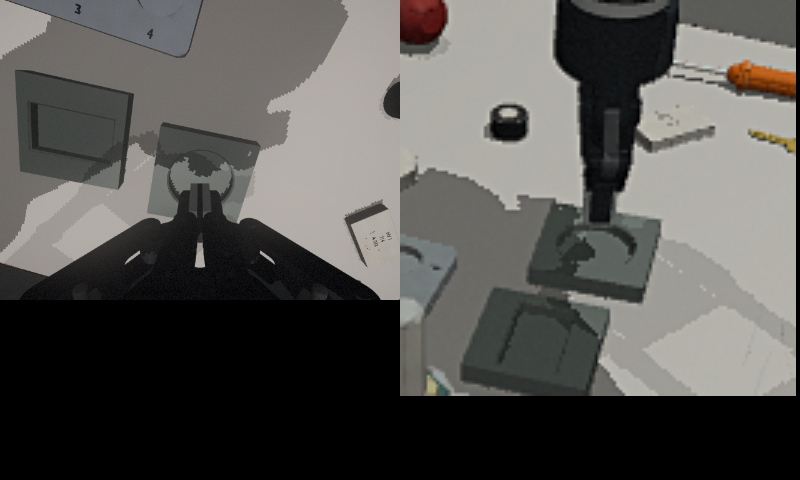

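The fingertips are centred above the large round pocket, whose centre is near wrist pixel (321,287), and they are clear of the seat. I'll hold a further 2.4 s, then raise.

jog_arm(deltas=[0,0,0,0,0,0,-1,0,0,0,0,0,0,-1,0,0,0,0,0,0,-1,0,0,0,0,0,0,-1,0,0,0,0,0,0,-1,0,0,0,0,0,0,-1,0,0,0,0,0,0,-1,0,0,0,0,0,0,-1])

```text
time: 10.15
tool_pos: [0.4533, -0.1973, 0.0513]
tcp_rot: [3.083, 0.605, 0.0]
wrist_force: [-0.3, -0.3, -0.4]
width: 0.003
grip_force: 0.0
```

jog_arm(deltas=[0,0,0,0,0,0,-1,0,0,0,0,0,0,-1,0,0,0,0,0,0,-1,0,0,0,0,0,0,-1,0,0,0,0,0,0,-1,0,0,0,0,0,0,-1,0,0,0,0,0,0,-1,0,0,0,0,0,0,-1])

```text
time: 10.95
tool_pos: [0.4532, -0.1972, 0.0513]
tcp_rot: [3.083, 0.605, 0.0]
wrist_force: [0.1, -0.2, 0.0]
width: 0.002
grip_force: 0.0
```

jog_arm(deltas=[0,0,0,0,0,0,-1,0,0,0,0,0,0,-1,0,0,0,0,0,0,-1,0,0,0,0,0,0,-1,0,0,0,0,0,0,-1,0,0,0,0,0,0,-1,0,0,0,0,0,0,-1,0,0,0,0,0,0,-1])

```text
time: 11.75
tool_pos: [0.4533, -0.1973, 0.0513]
tcp_rot: [3.083, 0.605, 0.0]
wrist_force: [0.2, 0.0, 0.4]
width: -0.002
grip_force: 0.0
```

jog_arm(deltas=[0,0,-0.02,0,0,0,-1,0,0,-0.055,0,0,0,-1,0,0,-0.095,0,0,0,-1,0,0,-0.135,0,0,0,-1,0,0,-0.17,0,0,0,-1,0,0,-0.19,0,0,0,-1,0,0,-0.199,0,0,0,-1,0,0,-0.199,0,0,0,-1])

```text
time: 12.55
tool_pos: [0.4539, -0.1976, 0.2515]
tcp_rot: [3.081, 0.605, 0.003]
wrist_force: [-0.4, 0.2, -1.5]
width: -0.002
grip_force: 0.0
```

jog_arm(deltas=[0,0,0,0,0,0,-1,0,0,0,0,0,0,-1,0,0,0,0,0,0,-1])

```text
time: 12.85
tool_pos: [0.4524, -0.1968, 0.2485]
tcp_rot: [-3.081, -0.605, 0.004]
wrist_force: [0.2, -0.0, 0.0]
width: 0.001
grip_force: 0.0
```

```bash
python3 -c "
from workcell import finish_job,readout
print(readout.read_state()['tool_pos']);print(finish_job())"
```

```text
[ 0.45240312 -0.19681854  0.24846708]
the job is handed in; nothing more can be done
None
```

I pointed at the round block and then at the large round seat from about 2 cm above, holding over 3 s at each, raised the hand to about 23 cm at the fingertips after each, touched nothing as far as the forces and pictures show, and handed the job in at about 13 s; no verdict came back.

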